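# Click the colorimeter's filter wheel round to the barred filter and zero it

## Task

Get the colorimeter ready for a haemoglobin reading: with a fingertip, flick the ridged edge of the filter wheel that sticks out of its top round, click by click, until the filter place marked with a full-width bar clicks in uppermost, then press the round zero key and let it go. Do not lift the instrument or shove it along the table, leave the square keys alone, and leave the cuvette in its well and everything else standing where it is.

Things in the scene. Friction and masses are not known exactly. Their poses are not given: they have to be found in the camera images.
- colorimeter: White colorimeter, 1.6 to 2.6 kg, loose on rubber feet, 200 mm deep (its x), 220 wide (y). Deck 76 mm high from x -18 to +100 mm, with the wheel at its right and the cuvette well at its left; in front a key panel slopes down from 58 to 47 mm: display, two square keys, round key from left to right. Origin: centre of underside; +x to its back (away from the operator), +y left, +z up.
- wheel_axle (a point): Middle of the filter wheel's level axle (along the colorimeter's y), 62 mm above the table, in the colorimeter's axes. White wheel, 16 mm wide, drum 70 mm in diameter, with 8 finger ridges across the rim, 45 deg apart, 6 mm thick, 11 mm proud (92 mm over them). At each click stop two ridges stand 22.5 deg before and behind the top: 18 mm to -x and +x, tips 42 mm above the axle.
- wheel_index (a point): Fixed point at the very top of the drum, between those two ridges, 35 mm above the axle, 97 mm above the table. To advance a click, put a fingertip behind the rear ridge, its end 1 to 3 mm above this point's level, and draw it along the colorimeter's -x until its front is 10 to 15 mm past this point; beyond halfway the click spring pulls the wheel on. Two black ticks on the deck mark the axle.
- filter_wheel (a joint): Angle in rad, growing as the wheel's top moves to the colorimeter's front (-x). 0 = barred place uppermost; one click = 0.785 (45 deg), 8 to a turn, no end stops, turns both ways. It starts one to three clicks short (-2.36, -1.57 or -0.79): drawing the top to the front brings the bar up from behind. A stop lets go at 2 to 4 N on a ridge; between stops it snaps to the nearer one.
- filter_bar (a point): Middle of the bar mark on the drum's rim, 35 mm from the axle; turns with the wheel. The bar is a black strip 6 mm wide across the whole 16 mm rim and 5 mm down both flanks; the seven other places have only a 4 mm black dot.
- zero_key_top (a point): Middle of the top of the round white zero key, 22 mm in diameter, 8 mm proud of the sloping panel, 60 mm above the table. It moves into the panel along its own -z, which leans 0.14 rad (its top faces slightly to the front). The wheel's nearest ridge is 55 mm behind it, the square keys (14 mm, 6 mm proud) 60 mm to its left.
- zero_key (a joint): Travel of the round key in m: 0 up, 0.004 fully down (about 4 N); it counts as pressed from 0.003 and springs back up.
- key_a (a joint): Travel of the front square key in m (not to be pressed).
- key_b (a joint): Travel of the rear square key in m (not to be pressed).
- cuvette: Clear plastic cuvette, 12.5 mm square and 45 mm tall, standing in the black well on the left of the deck, its top 93 mm above the table. Origin: centre of its underside.
- tube_rack: White rack of red-capped blood tubes, 62 x 150 x 96 mm high, to the left of the colorimeter. Origin: centre of its underside.
- spirit_pump: Clear hand-spirit bottle with a blue pump, 64 mm in diameter, 178 mm high, behind the colorimeter's left half. Origin: centre of its underside.
- lancet_box: Carton of lancets, 60 x 85 x 48 mm high, to the right. Origin: centre of its underside.
- cotton_bowl: White bowl, 90 mm across and 45 mm high, to the right and farther back. Origin: centre of its underside.

How it is judged:
By the outcome, as a careful person would: the job done as asked, in the order asked, and still so for the second after the job is handed in, with the robot touching nothing.
It also fails if it takes over 51 s, if anything falls off the work surface, if the arm or the gripper's body presses on something with over 40 N, if the wrist force passes 120 N, or if a joint passes its speed limit or range.

## Robot

A 7-joint arm with a two-finger parallel gripper is mounted at the origin on the work surface. World frame = base frame: x ahead of the robot, y to its left, z up, the work surface at z = 0. Lengths are in m, angles in degrees, forces in N, time in s.
With the tool pointing down it reaches from about 0.425 to 0.875 m from the base axis. Payload 4.7 kg.
Tool frame: the origin (TCP) lies at the very end of the fingers, on their centre line; the grasp point (between the pads) lies 19 mm behind it (pinch_z is the distance from the TCP to the grasp point, in m); z points along the fingers, y is the direction in which the jaws open and shut (so a half turn about z gives the same grasp; the last joint's range is limited). The gripper opens to 87 mm and grips with 3 to 60 N. Pads are 19 mm wide; open, the fingers measure 117 mm over their backs; the gripper's body (75 mm by 190 mm) begins 51 mm behind the grasp point.
Start: joints at [77.011, 18.392, -4.016, 83.108, 1.295, 78.541, -3.26], TCP at [0.155, -0.631, 0.223] pointing down, gripper open.
Joint ranges: [-163.93, 163.93], [-17.29, 119.83], [-79.2, 71.16], [3.27, 140.29], [-89.18, 269.18], [5.43, 117.66], [-154.24, 154.24]. Speed limits (degrees/s): [147.25, 147.25, 180, 180, 180, 180, 180].

## Interface

Orientations are given as [roll, pitch, yaw] about the fixed x, y, z axes, in that order (R = Rz(yaw) Ry(pitch) Rx(roll)).
In Python, from cell import get_obs, read_camera, camera_params, sign_off, pinch_z gives the robot as it stands.
- The arm moves only by the shell command python3 -m handwheel 'ROWS' [FORCE]. ROWS is JSON, a list of rows, each a list of 5 numbers: the finger opening in m, from 0 to 0.087, then the shift along the tool's x, y, z in m, then the turn about the tool's z in rad. In form: [[jaw, tx, ty, tz, twist], ...]. A call has 1 to 20 rows; each row is the pose to reach, as a shift and turn from the pose commanded when the call began, along the tool's axes at that moment; what a row does not reach only later rows make up. A row lasts 1/10 s, in which the tool goes at most 50 mm and 8.59 degrees, less where a joint would pass 70% of its speed; a pose out of reach is approached as far as the arm can. A call with a gripper value outside its range is refused whole. The fingers move at their own pace and stop on an object; FORCE is the grip in N (left out, the last holds). Time passes only in rows, so rows that repeat a pose let the fingers close. It gives the time, the measured TCP pose, the force and the opening at its end, in the units of the state.
- get_obs(): the state, without advancing time (a new reading comes with each control period).
- read_camera(name): name is "scene" or "top" or "wrist"; returns the picture (384x512x3 uint8, blue, green, red); there is no depth.
- camera_params(name): a dict with "camera_matrix" (3x3 intrinsics, pixels), "R" (3x3) and "t" (3): a world point X has camera coordinates R X + t. Camera axes: x right, y down, z forward; pixel columns grow to the right and rows downward; lengths in m; the calibration is good to about 2 mm. A picture is of the moment at which its call begins: read the wrist's pose just before it. camera_params takes no time and is no camera call; for the wrist camera it gives the pose at the moment of the call.
- sign_off(): hands the job in, once; it reports no verdict.
The state is a dict: "time_s": time; "qpos": joint angles; "joint_velocities": joint speeds; "effort": joint torques, N m; "tool_pos": TCP position; "tool_rot": TCP orientation; "force": force on the tool from outside, world axes, zero at the start; "wrist_torque": the same for the moment, N m; "grip_width": finger opening in m.
Only numpy, scipy, OpenCV 4.12 (cv2) and the standard library are available. Lean on these libraries where they do the work, as an engineer would, in place of code of your own. Each camera call takes 0.05 s, during which the arm holds its last target.

## Working session

There is one attempt and no reset: what is moved stays moved. The work goes in short steps, Python scripts to look and compute and a shell command to move; the robot and the scene stay as the last step left them, time stands still between calls to the robot, and variables do not carry over. Pictures are saved under pics/ and viewed, and the job is handed in when it is done.

```bash
mkdir -p pics; python3 - <<'E'
from cell import *
import cv2
o=get_obs();print(o)
for n in("scene","top","wrist"):
    p=camera_params(n);cv2.imwrite(f"pics/a_{n}.png",read_camera(n));print(n,p)
print(pinch_z if not callable(pinch_z) else pinch_z())
E
```

```text
{'time_s': 0.0, 'qpos': array([77.01073063, 18.43776062, -4.01525847, 83.17640233,  1.29687421,
       78.53921088, -3.26024236]), 'joint_velocities': array([-0.01312431, -0.04607923,  0.07840427, -0.00772351, -0.00589934,
       -0.00287531,  0.04229011]), 'effort': array([-6.56831662e-05, -4.91285026e+01, -4.03842526e-01, -3.12530172e+01,
       -6.41525583e-02,  4.36874852e-02,  1.77534671e-04]), 'tool_pos': array([ 0.15481895, -0.63072128,  0.22146305]), 'tool_rot': array([-1.79891973e+02,  7.69047446e-03,  1.37989321e+01]), 'force': array([ 0.95412379,  0.65251768, -0.66871144]), 'wrist_torque': array([ 0.00790777,  0.0078933 , -0.04628046]), 'grip_width': 0.0870858110917491}
scene {'camera_matrix': array([[456.7104042 ,   0.        , 258.89616319],
       [  0.        , 456.7104042 , 192.50127367],
       [  0.        ,   0.        ,   1.        ]]), 'R': array([[-0.30901215,  0.95096426,  0.01335902],
       [ 0.72945936,  0.24600115, -0.63825738],
       [-0.61024629, -0.18748442, -0.76970712]]), 't': array([ 0.14103007, -0.38769955,  1.4550879 ])}
top {'camera_matrix': array([[473.5369388 ,   0.        , 256.10183026],
       [  0.        , 473.5369388 , 182.45401267],
       [  0.        ,   0.        ,   1.        ]]), 'R': array([[-0.03946506, -0.99921399,  0.00373077],
       [-0.97084074,  0.03746036, -0.23678043],
       [ 0.23645456, -0.01296653, -0.97155603]]), 't': array([0.04508315, 0.62633957, 1.31505259])}
wrist {'camera_matrix': array([[268.89427881,   0.        , 256.31097566],
       [  0.        , 268.89427881, 190.91142727],
       [  0.        ,   0.        ,   1.        ]]), 'R': array([[ 0.23825427, -0.97120018, -0.00225969],
       [-0.94061073, -0.2313282 ,  0.24847278],
       [-0.24183954, -0.05707421, -0.96863624]]), 't': array([-0.64922858, -0.03069072,  0.38848522])}
0.0187
```

View pics/a_scene.png

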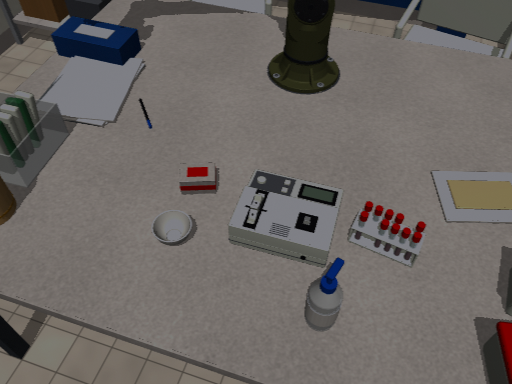

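View pics/a_top.png

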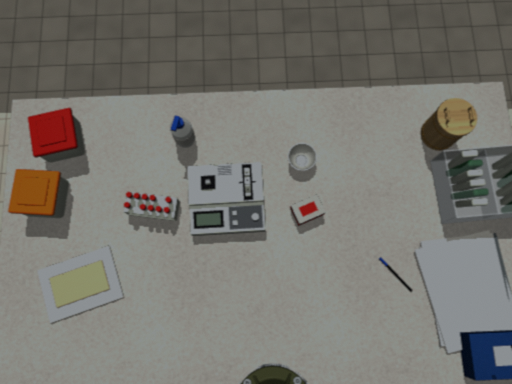

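View pics/a_wrist.png

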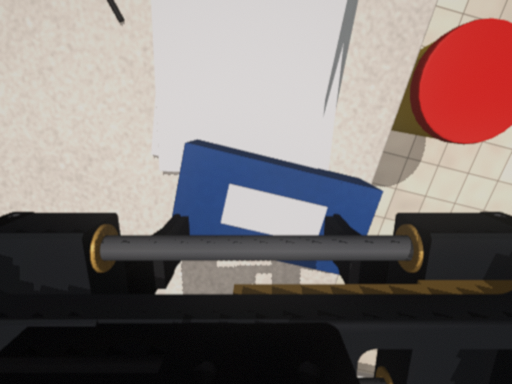

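The scene view has the colorimeter at (288,215), with the wheel at (256,208). The top view has the wheel at (247,182) and the zero key at (255,216). I'll enlarge both.

```bash
python3 - <<'E'
import cv2,numpy as np
a=cv2.imread('pics/a_top.png')[155:240,180:272];cv2.imwrite('pics/b_top.png',cv2.resize(a,None,fx=7,fy=7,interpolation=cv2.INTER_CUBIC)[:600])
a=cv2.imread('pics/a_scene.png')[165:265,225:345];cv2.imwrite('pics/b_scene.png',cv2.resize(a,None,fx=6,fy=6,interpolation=cv2.INTER_CUBIC))
E
```

```text
(no output)
```

View pics/b_top.png

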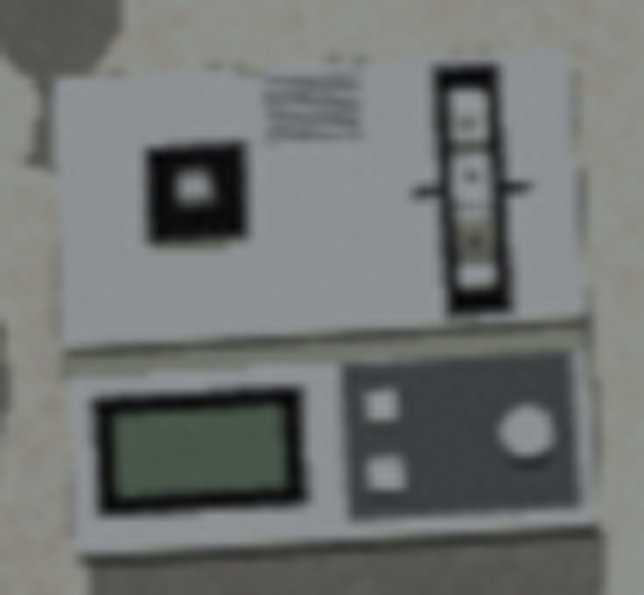

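View pics/b_scene.png

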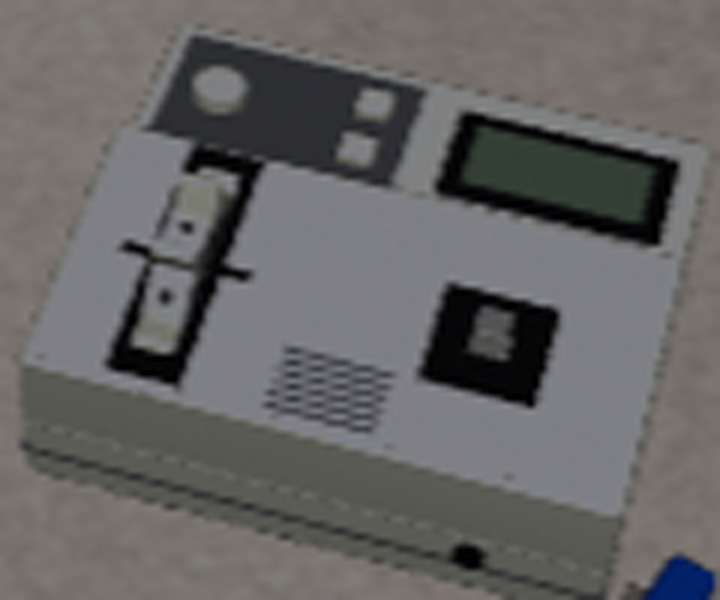

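```bash
cat > h.py <<'E'
import numpy as np
from cell import *
def ray(n,uv,z,p=None):
    p=p or camera_params(n);K=p["camera_matrix"];R=np.array(p["R"]);t=np.array(p["t"])
    d=R.T@np.linalg.inv(K)@np.array([uv[0],uv[1],1.]);c=-R.T@t
    return c+d*(z-c[2])/d[2]
def proj(n,X,p=None):
    p=p or camera_params(n);c=np.array(p["R"])@np.array(X)+p["t"];q=p["camera_matrix"]@c;return q[:2]/q[2]
E
python3 - <<'E'
from h import *
T=lambda u,v,z:ray("top",((u+.5)/7+180-.5,(v+.5)/7+155-.5),z)
S=lambda u,v,z:ray("scene",((u+.5)/6+225-.5,(v+.5)/6+165-.5),z)
pts=dict(bl=(T,58,78,.076),br=(T,572,57,.076),fl=(T,65,347,.076),fr=(T,583,318,.076),tl=(T,414,193,.076),tr=(T,530,186,.076),zero=(T,526,430,.06),cuv=(T,195,185,.093),kb=(T,383,405,.055),
 S_bl=(S,617,517,.076),S_br=(S,22,365,.076),S_fr=(S,128,128,.076),S_tr=(S,122,246,.076),S_tl=(S,252,275,.076),S_zero=(S,219,85,.06))
for k,(f,*a) in pts.items(): print(k,f(*a).round(4))
for n,u in(("bl","br"),("fl","fr")):
    d=pts[n][0](*pts[n][1:])-pts[u][0](*pts[u][1:]);print(np.linalg.norm(d),np.degrees(np.arctan2(-d[0],d[1])))
print("pump top", ray("top",(177,122),.178),"pump body",ray("top",(183,140),.09))
E
```

```text
bl [0.6861 0.2203 0.076 ]
br [0.687  0.0029 0.076 ]
fl [0.5702 0.218  0.076 ]
fr [0.5742 0.0031 0.076 ]
tl [0.6303 0.0716 0.076 ]
tr [0.6315 0.0229 0.076 ]
zero [0.5308 0.0284 0.06  ]
cuv [0.633  0.1616 0.093 ]
kb [0.5445 0.0879 0.055 ]
S_bl [0.6869 0.2215 0.076 ]
S_br [0.6918 0.0068 0.076 ]
S_fr [0.5752 0.0063 0.076 ]
S_tr [0.6299 0.0229 0.076 ]
S_tl [0.6274 0.0722 0.076 ]
S_zero [0.5298 0.0285 0.06  ]
0.2174221967850991 0.2320067313398588
0.21500831078548902 1.0494907758598893
pump top [0.78504857 0.23623181 0.178     ] pump body [0.7618912  0.23239078 0.09      ]
```

Two-view agreement: axle ticks at about (0.630, 0.0475), zero key at (0.530, 0.0285), yaw about +1°, and the key-to-wheel spacing matches the given 55 mm. I'll move to a hover in front of the wheel with the fingers closed and look through the wrist camera.

```bash
python3 -m handwheel '[[0,0.565,-0.56,0.023,0.223],[0,0.565,-0.56,0.023,0.223],[0,0.565,-0.56,0.023,0.223],[0,0.565,-0.56,0.023,0.223],[0,0.565,-0.56,0.023,0.223],[0,0.565,-0.56,0.023,0.223],[0,0.565,-0.56,0.023,0.223],[0,0.565,-0.56,0.023,0.223],[0,0.565,-0.56,0.023,0.223],[0,0.565,-0.56,0.023,0.223],[0,0.565,-0.56,0.023,0.223],[0,0.565,-0.56,0.023,0.223],[0,0.565,-0.56,0.023,0.223],[0,0.565,-0.56,0.023,0.223],[0,0.565,-0.56,0.023,0.223],[0,0.565,-0.56,0.023,0.223],[0,0.565,-0.56,0.023,0.223],[0,0.565,-0.56,0.023,0.223],[0,0.565,-0.56,0.023,0.223],[0,0.565,-0.56,0.023,0.223]]' 20
cat > look.py <<'E'
import sys,cv2
from h import *
tag=sys.argv[1]
for n in sys.argv[2:]:
    p=camera_params(n);i=read_camera(n);cv2.imwrite(f"pics/{tag}_{n}_raw.png",i)
    np.save(f"pics/{tag}_{n}.npy",p,allow_pickle=True)
    if n=="top": i=cv2.resize(i[155:240,180:272],None,fx=7,fy=7,interpolation=cv2.INTER_CUBIC)
    if n=="scene": i=cv2.resize(i[165:265,225:345],None,fx=6,fy=6,interpolation=cv2.INTER_CUBIC)
    if n=="wrist": i=cv2.resize(i,None,fx=1.5,fy=1.5)
    cv2.imwrite(f"pics/{tag}_{n}.png",i)
o=get_obs();print(o["time_s"],o["tool_pos"].round(4),o["tool_rot"].round(2),o["force"].round(2),o["grip_width"])
E
python3 look.py c wrist
```

```text
time_s: 2.15
tool_pos: [0.5698, 0.0452, 0.1995]
tool_rot: [179.9, 0.0, 0.8]
force: [-0.1, 0.2, 0.5]
grip_width: 0.0005
2.2 [0.5698 0.0453 0.1996] [179.93  -0.     0.85] [ 0.42 -0.79 -0.09] 0.00031068248165575673
```

View pics/c_wrist.png

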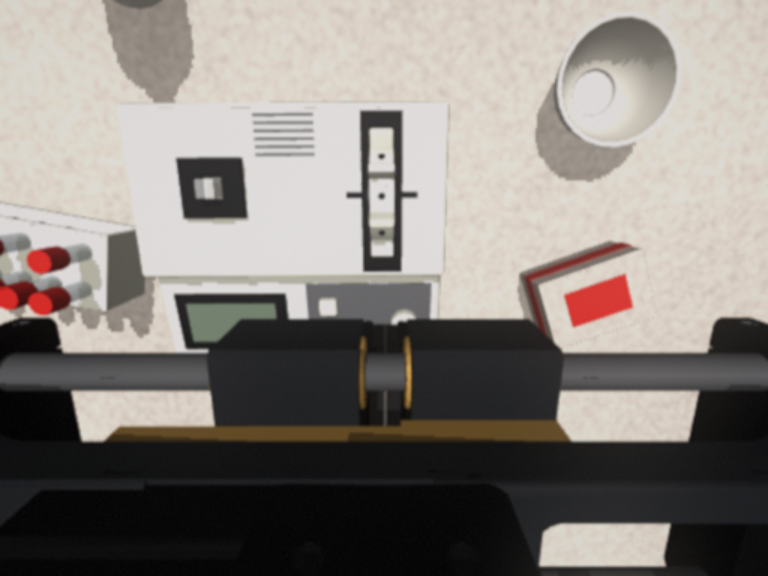

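The wrist picture shows the wheel at (382,195), with plain dots at the rear, top and front places (rows 156, 196 and 233). No bar is visible, so it is two or three clicks short. I'll check the wheel position from this view.

```bash
python3 - <<'E'
from h import *
p=np.load("pics/c_wrist.npy",allow_pickle=True).item()
f=lambda u,v,z:ray("wrist",((u+.5)/1.5-.5,(v+.5)/1.5-.5),z,p).round(4)
print("tickL",f(347,195,.076),"tickR",f(417,194.5,.076),"dot",f(382,196,.097))
print("deck bl",f(120,104,.076),"br",f(448,103,.076),"fr",f(441,274,.076),"fl",f(146,275,.076))
print("cuv",f(207,188,.093))
o=get_obs();print(proj("wrist",o["tool_pos"],p)*1.5)
E
```

```text
tickL [0.6283 0.0714 0.076 ] tickR [0.6293 0.0233 0.076 ] dot [0.6286 0.0472 0.097 ]
deck bl [0.684  0.2189 0.076 ] br [0.6877 0.0051 0.076 ] fr [0.5736 0.004  0.076 ] fl [0.5698 0.2171 0.076 ]
cuv [0.6319 0.16   0.093 ]
[383.04931511 344.13783799]
```

```bash
python3 -m handwheel '[[0,0.04,0,0,0],[0,0.08,0,0,0],[0,0.096,0,0,0],[0,0.096,0,0.03,0],[0,0.096,0,0.06,0],[0,0.096,0,0.085,0],[0,0.096,0,0.088,0],[0,0.096,0,0.088,0],[0,0.096,0,0.088,0],[0,0.096,0,0.088,0],[0,0.096,0,0.088,0]]'; python3 look.py d wrist scene
```

```text
time_s: 3.3
tool_pos: [0.6669, 0.0491, 0.113]
tool_rot: [180.0, -0.1, 1.0]
force: [1.0, 1.1, 0.5]
grip_width: 0.0006
3.4 [0.6665 0.0491 0.1124] [ 1.7999e+02 -8.0000e-02  1.0200e+00] [-1.06  0.6   0.14] 0.00018691614513266605
```

View pics/d_scene.png

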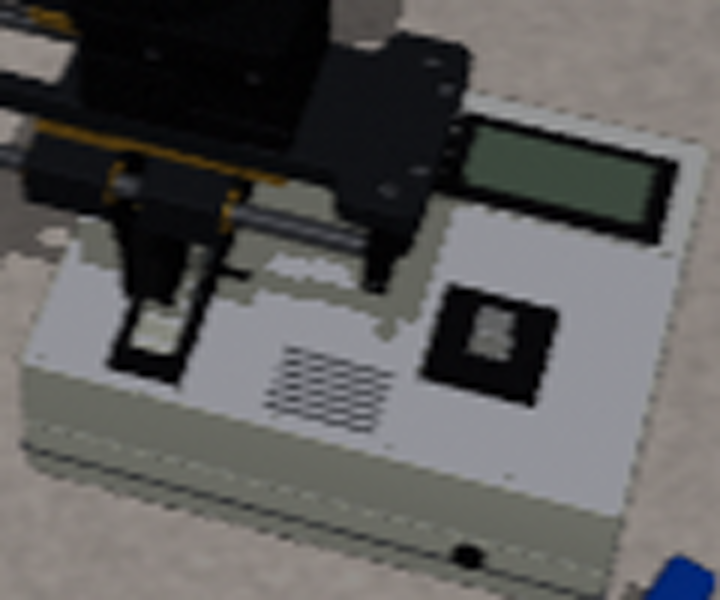

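View pics/d_wrist.png

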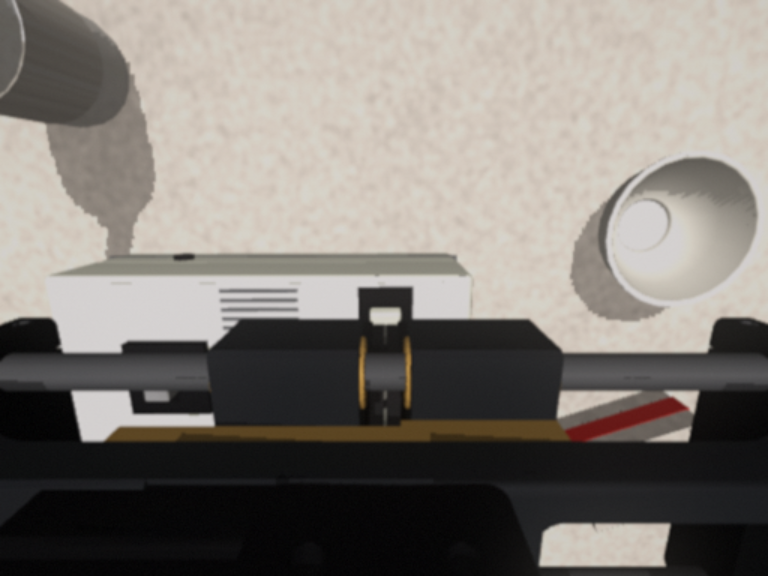

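The fingertip is centred over the slot behind the rear ridge: scene (155,300), and in the wrist view the rear of the wheel is visible at (385,316). Next I descend to 2 mm above index level and check the contact force.

```bash
python3 -m handwheel '[[0,0,0,0.006,0],[0,0,0,0.013,0],[0,0,0,0.013,0],[0,0,0,0.013,0],[0,0,0,0.013,0]]'
```

```text
time_s: 3.9
tool_pos: [0.6662, 0.0491, 0.0985]
tool_rot: [-180.0, 0.0, 1.0]
force: [0.3, -0.1, 0.2]
grip_width: 0.0005
```

```bash
python3 -m handwheel '[[0,-0.006,0,0,0],[0,-0.011,0,0,0],[0,-0.016,0,0,0],[0,-0.021,0,0,0],[0,-0.026,0,0,0],[0,-0.030,0,0,0],[0,-0.034,0,0,0],[0,-0.037,0,0,0],[0,-0.039,0,0,0],[0,-0.039,0,0,0],[0,-0.039,0,0,0]]'
```

```text
time_s: 5.0
tool_pos: [0.6277, 0.0483, 0.0987]
tool_rot: [-180.0, -0.1, 1.0]
force: [2.5, 0.4, 0.5]
grip_width: 0.0005
```

```bash
python3 -m handwheel '[[0,-0.039,0,0,0]]' >/dev/null; python3 -m handwheel '[[0,0,0,-0.02,0],[0,0,0,-0.05,0],[0,-0.03,0,-0.09,0],[0,-0.06,0,-0.1,0],[0,-0.06,0,-0.1,0],[0,-0.06,0,-0.1,0],[0,-0.06,0,-0.1,0]]'
```

```text
time_s: 5.8
tool_pos: [0.5282, 0.0462, 0.1978]
tool_rot: [-180.0, 0.1, 1.0]
force: [0.4, -0.8, 0.0]
grip_width: 0.0008
```

I made a mistake there. The "hold" row was relative to the new pose, so the finger was drawn another 39 mm forward at the same height. That stays above the deck and keys, but it may have nudged the wheel, so I need to look at the state.

```bash
python3 look.py e wrist scene
```

```text
5.9 [0.5283 0.0465 0.1975] [-1.7994e+02  1.0000e-01  1.0100e+00] [ 0.43 -0.11 -0.13] 0.0004688550153668389
```

View pics/e_wrist.png

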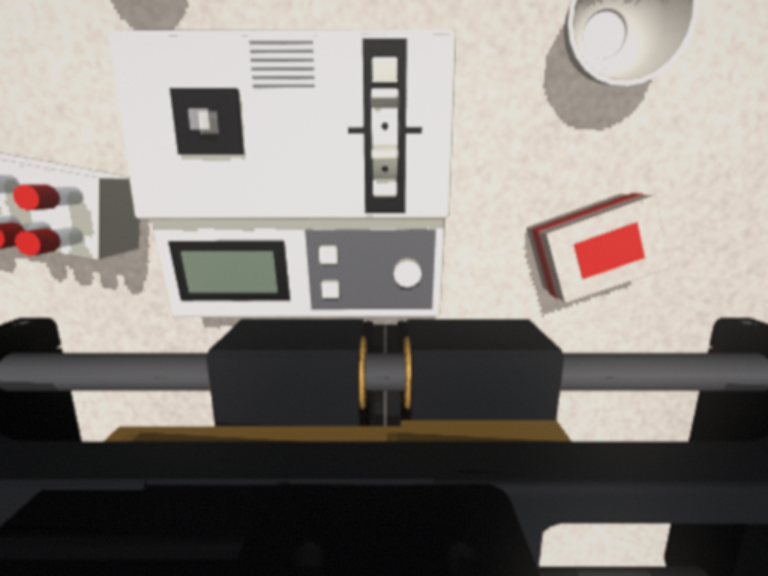

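View pics/e_scene.png

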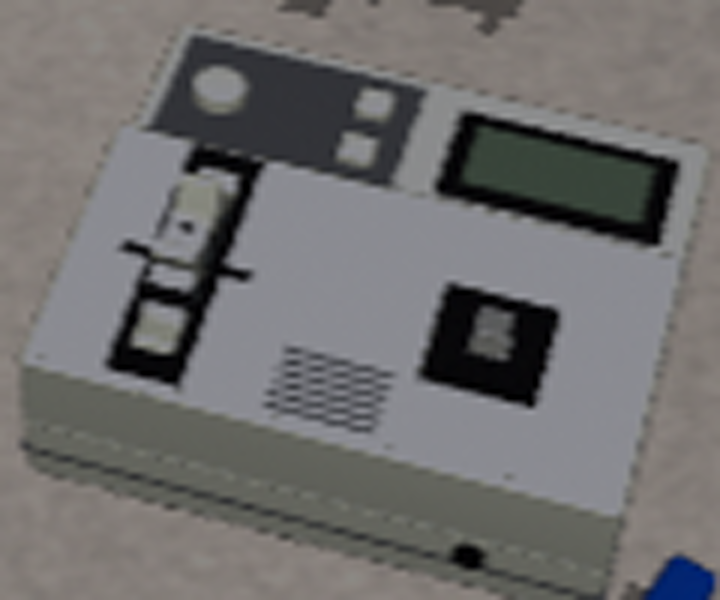

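The wheel has advanced and the bar is now at the rear place: dark band at wrist (384,88) and scene (165,292), with a dot uppermost on the ticks. The instrument hasn't moved, so one more click is needed.

```bash
python3 -m handwheel '[[0,0.05,0.001,0,0],[0,0.1,0.001,0,0],[0,0.138,0.001,0,0],[0,0.138,0.001,0.03,0],[0,0.138,0.001,0.06,0],[0,0.138,0.001,0.085,0],[0,0.138,0.001,0.085,0],[0,0.138,0.001,0.093,0],[0,0.138,0.001,0.1,0],[0,0.138,0.001,0.1,0],[0,0.138,0.001,0.1,0],[0,0.138,0.001,0.1,0]]'
```

```text
time_s: 7.1
tool_pos: [0.6667, 0.0481, 0.0995]
tool_rot: [180.0, -0.1, 1.0]
force: [0.1, 0.4, -0.2]
grip_width: 0.0003
```

Draw one click with the hold in the same call, then lift straight up.

```bash
python3 -m handwheel '[[0,-0.006,0,0,0],[0,-0.011,0,0,0],[0,-0.016,0,0,0],[0,-0.021,0,0,0],[0,-0.026,0,0,0],[0,-0.030,0,0,0],[0,-0.034,0,0,0],[0,-0.037,0,0,0],[0,-0.039,0,0,0],[0,-0.039,0,0,0],[0,-0.039,0,0,0],[0,-0.039,0,0,0],[0,-0.039,0,-0.01,0],[0,-0.039,0,-0.03,0],[0,-0.039,0,-0.06,0],[0,-0.09,0,-0.1,0],[0,-0.14,0,-0.1,0],[0,-0.14,0,-0.1,0],[0,-0.14,0,-0.1,0],[0,-0.14,0,-0.1,0]]'; python3 look.py f wrist scene
```

```text
time_s: 9.1
tool_pos: [0.5265, 0.0452, 0.1991]
tool_rot: [180.0, -0.0, 1.0]
force: [0.3, 0.3, 0.3]
grip_width: 0.0008
9.2 [0.5269 0.0455 0.1985] [-1.7996e+02  1.0000e-02  1.0100e+00] [-0.54 -0.12  0.25] 0.0006666205758586983
```

View pics/f_wrist.png

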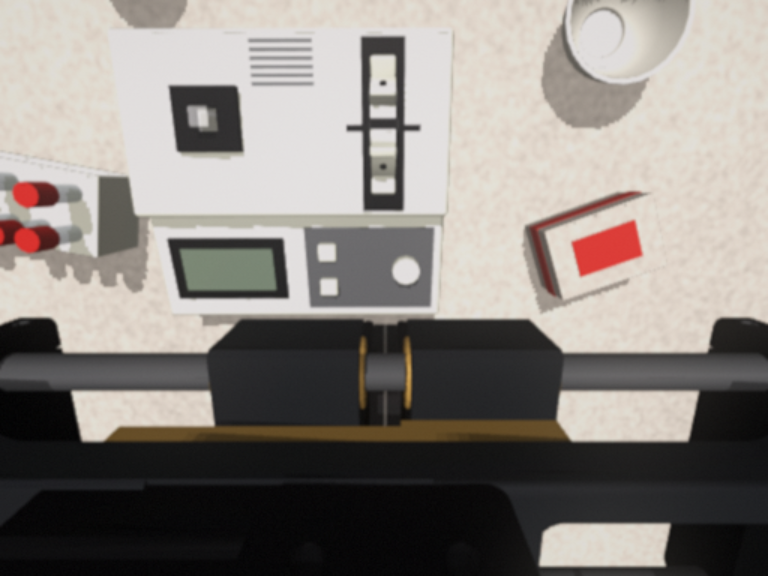

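View pics/f_scene.png

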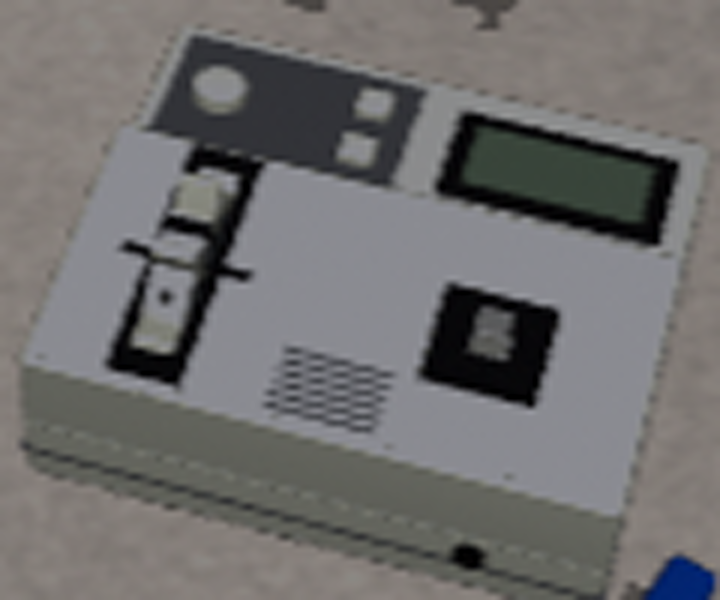

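The bar is uppermost, level with the ticks at wrist (383,127). The rear and front places show dots. Next, locate the zero key from the wrist view.

```bash
python3 - <<'E'
from h import *
p=np.load("pics/f_wrist.npy",allow_pickle=True).item()
f=lambda u,v,z:ray("wrist",((u+.5)/1.5-.5,(v+.5)/1.5-.5),z,p).round(4)
print(f(406,271,.06),"bar",f(383,127,.097),"ticks",f(347,128,.076),f(419,127.5,.076),"kb",f(327,252,.058))
E
python3 -m handwheel '[[0,0.003,0.017,0.03,0],[0,0.003,0.017,0.07,0],[0,0.003,0.017,0.11,0],[0,0.003,0.017,0.127,0],[0,0.003,0.017,0.13,0],[0,0.003,0.017,0.13,0],[0,0.003,0.017,0.13,0],[0,0.003,0.017,0.13,0]]'
```

```text
[0.5289 0.0286 0.06  ] bar [0.6265 0.0476 0.097 ] ticks [0.6282 0.0714 0.076 ] [0.6293 0.0239 0.076 ] kb [0.5422 0.0887 0.058 ]
time_s: 10.0
tool_pos: [0.5308, 0.0287, 0.0699]
tool_rot: [180.0, -0.1, 1.0]
force: [0.4, 0.8, 0.5]
grip_width: 0.0006
```

The key measures (0.529, 0.0286) against a TCP of (0.531, 0.029), so it is aligned. Press gradually.

```bash
python3 -m handwheel '[[0,-0.001,0,0.004,0],[0,-0.001,0,0.007,0],[0,-0.001,0,0.009,0],[0,-0.001,0,0.01,0],[0,-0.001,0,0.01,0],[0,-0.001,0,0.01,0],[0,-0.001,0,0.01,0]]'
```

```text
time_s: 10.7
tool_pos: [0.5291, 0.0284, 0.0589]
tool_rot: [180.0, -0.1, 1.0]
force: [1.3, -1.0, 3.3]
grip_width: 0.0004
```

```bash
python3 -m handwheel '[[0,0,0,0.001,0],[0,0,0,0.002,0],[0,0,0,0.002,0],[0,0,0,0.002,0]]';  python3 -m handwheel '[[0,0,0,0.001,0],[0,0,0,0.001,0],[0,0,0,0.001,0]]'
```

```text
time_s: 11.1
tool_pos: [0.5293, 0.0285, 0.0577]
tool_rot: [180.0, -0.1, 1.0]
force: [-0.5, -1.4, 11.0]
grip_width: 0.0006
time_s: 11.4
tool_pos: [0.5294, 0.0284, 0.0575]
tool_rot: [179.9, -0.1, 1.0]
force: [-3.9, -1.8, 15.6]
grip_width: 0.0006
```

The force rose well past 4 N and the tip stopped at 57.5 mm, so the key is bottomed. Release it and withdraw to look.

```bash
python3 -m handwheel '[[0,0,0,-0.004,0],[0,0,0,-0.01,0],[0,0,0,-0.04,0],[0,0,0,-0.09,0],[0,-0.03,0,-0.14,0],[0,-0.08,0.03,-0.15,0],[0,-0.08,0.06,-0.15,0],[0,-0.08,0.06,-0.15,0],[0,-0.08,0.06,-0.15,0],[0,-0.08,0.06,-0.15,0],[0,-0.08,0.06,-0.15,0]]'; python3 look.py g wrist scene top; python3 - <<'E'
import cv2,numpy as np
a=cv2.imread('pics/a_scene.png');g=cv2.imread('pics/g_scene_raw.png')
d=cv2.absdiff(a,g).max(2)>40
print(np.argwhere(d[100:])[:,::-1].min(0) if d[100:].any() else 0, d[100:].sum())
cv2.imwrite('pics/g_diff.png',(d*255).astype('uint8'))
E
```

```text
time_s: 12.5
tool_pos: [0.4495, -0.0315, 0.2049]
tool_rot: [-179.9, 0.1, 1.1]
force: [-0.4, 0.1, -0.3]
grip_width: 0.0004
12.65 [ 0.4496 -0.0319  0.2051] [-1.7995e+02  5.0000e-02  1.1200e+00] [ 0.66  0.73 -0.21] 0.0005465122529401899
[227   0] 1733
```

View pics/g_wrist.png

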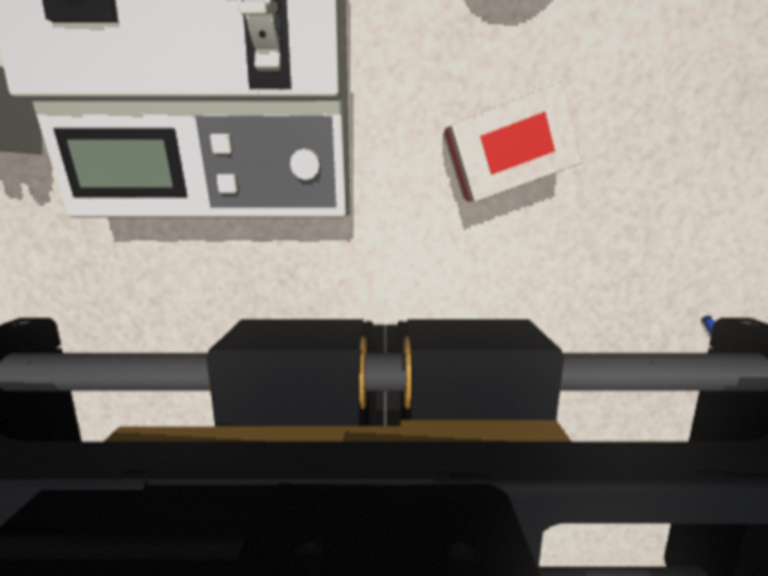

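View pics/g_scene_raw.png

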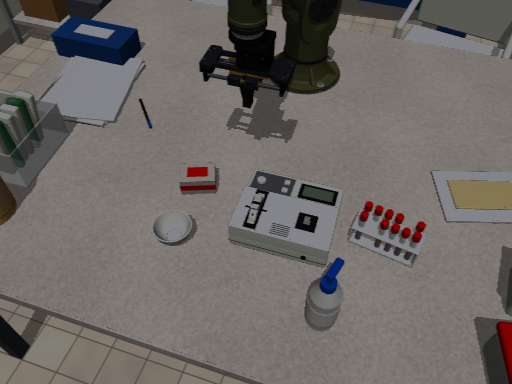

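View pics/g_diff.png

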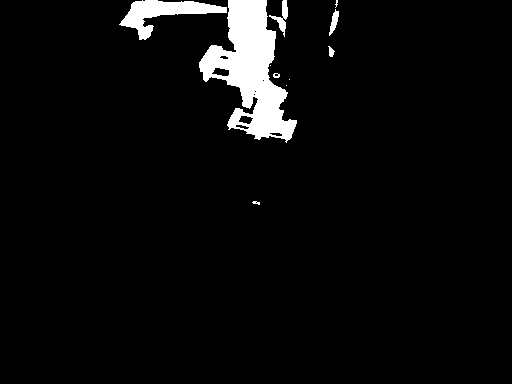

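View pics/g_scene.png

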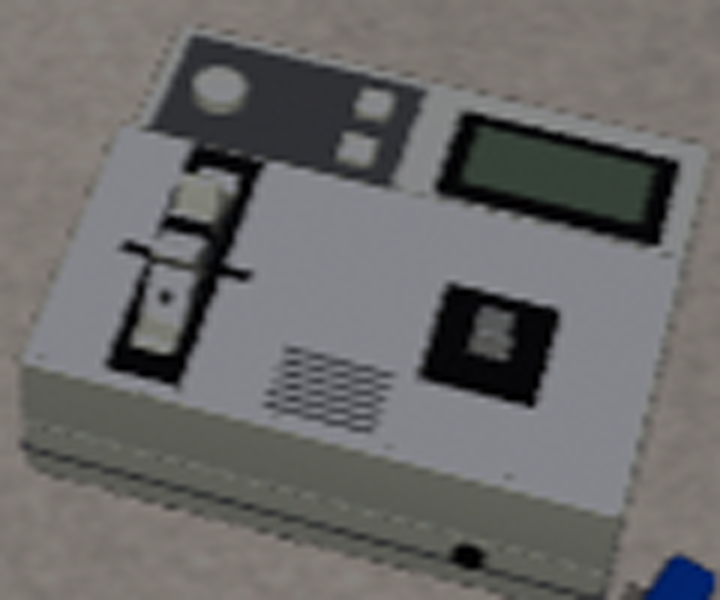

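The only scene change besides the arm is the bar on the wheel, at (256,203). The bar is uppermost (zoomed: row 225), the key is back up, and nothing else has moved. Handing in.

```bash
python3 -c "
from cell import *
print(sign_off())"
```

```text
the job is handed in; nothing more can be done
None
```

The filter wheel now has the barred place clicked in uppermost, and I then pressed the zero key and let it go. The job was handed in at about 12.7 s.

- **Wheel:** I drew the wheel round from behind with the closed fingertip, with the force reading at most 2.5 N after a draw. The last pictures show the bar on top, level with the ticks, and plain dots in front and behind.
- **Zero key:** I pressed it until the tip stopped at 57.5 mm. The force had reached about 15.6 N, well past the 4 N needed to bottom it. In the last pictures it is back up.
- **Everything else:** comparing the scene picture from before and after, only the arm and the bar on the wheel differ. The instrument, cuvette, square keys and other objects show no change. The arm was clear of everything at hand-in.

**One slip:** after the first draw I wrote a "hold" row as if it were relative to the old pose. It dragged the finger another 39 mm forward at ridge height. I did not read the force during that motion. The next picture showed the bar one place behind the top and the instrument unmoved. One more draw finished it. Because of the slip, I can't say whether the first motion moved the wheel one click or two.

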